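# Lay a lamp stand on its side in the service jig

### The arm

A 7-joint arm with a two-finger parallel gripper is mounted at the origin on the work surface. World frame = base frame: x ahead of the robot, y to its left, z up, the work surface at z = 0. Lengths are in m, angles in rad, forces in N, time in s.
With the tool pointing down it reaches from about 0.4 to 0.85 m from the base axis. Payload 10.4 kg.
Tool frame: the origin (TCP) lies midway between the tips of the shut fingers; the grasp point (between the pads) lies pinch_z behind it (pinch_z is the distance from the TCP to the grasp point, in m); z points along the fingers, y is the direction in which the jaws open and shut (so a half turn about z gives the same grasp; the last joint's range is limited). The gripper opens to 87 mm and grips with 3 to 60 N. Pads are 19 mm wide; open, the fingers measure 117 mm over their backs; the gripper's body (75 mm by 190 mm) begins 51 mm behind the grasp point.
Start: joints at [-1.126, 0.332, -0.065, 1.46, 0.022, 1.35, -0.088], TCP at [0.282, 0.558, 0.188] pointing down, gripper open.
Joint ranges: [-2.6, 2.6], [-0.5, 2.12], [-1.47, 1.34], [0.16, 2.42], [-1.27, 4.41], [0.06, 2.06], [-2.6, 2.6]. Speed limits (rad/s): [2.22, 2.22, 2.79, 2.79, 3.14, 3.14, 3.14].

### API

Orientations are given as a 3x3 rotation matrix whose columns are the frame's x, y, z axes.
In Python, from rig import observe, camera, sign_off, regions_of, pinch_z gives the robot as it stands.
- The arm moves only by the tool drive_tool, never from a script. Its arguments are lists of equal length, an entry for each row: "travel": the shift along the tool's x, y, z scaled (see below), a list of three; "spin": the turn about the tool's z scaled (see below); "hand": the opening, from 0 (shut) to 1 (fully open). A call has exactly 5 rows; each row shifts and turns the commanded pose from where the row before left it, along the tool's axes as they then stand; what a row does not reach is not made up. The controller multiplies each number of a shift by 0.02 m and each number of a turn by 8 degrees. A row lasts 1/8 s, in which the tool goes at most 62.5 mm and 10.7 degrees, less where a joint would pass 70% of its speed; a pose out of reach is approached as far as the arm can. A call with a number of a shift or a turn outside -1 to 1 is refused whole. A call with a gripper value outside its range is refused whole. The fingers move at their own pace and stop on an object; "force" is the grip in N (left out, the last holds). Time passes only in rows, so rows that do not move let the fingers close, or fill a call up. It gives the time, the measured TCP pose, the force and the opening at its end, in the units of the state.
- observe(): the state, without advancing time (a new reading comes with each control period).
- camera(name): name is "side" or "top" or "wrist"; returns a dict with "pixels" (384x512x3 uint8, red, green, blue), "camera_matrix" (3x3 intrinsics, pixels), "world_to_cam" (4x4, takes a point from world to camera coordinates). Camera axes: x right, y up, looking along -z (the intrinsics and any distortion apply to the point x, -y, -z); pixel columns grow to the right and rows downward; lengths in m; the calibration is good to about 2 mm. A picture is of the moment at which its call begins. There is no depth.
- sign_off(): hands the job in, once; it reports no verdict.
Trained networks look in a picture, given as the dict that the camera call returned (one of the last four; its "shot" number tells which), for a name from the list of things; names that differ only in an ending like _2 or _b are one class to them, and where a whole thing is asked for, a point or a joint stands for the part that bears it (a point fixed in the world has none). Each returns a list of dicts, best first, with "conf" (0 to 1); they miss things now and then, are a little off and sometimes report something else, mostly with a low value. They report only what shows in the picture. A call takes as long as a camera call. They do not tell look-alikes from the thing itself.
- regions_of(picture, name): "pixels" (384x512 bool, what is visible of it) and "box" ([left, top, width, height] in pixels, round what is visible of it).
The state is a dict: "time_s": time; "joint_pos": joint angles; "joint_velocities": joint speeds; "tau": joint torques, N m; "ee_pos": TCP position; "tcp_rot": TCP orientation; "ft_force": force on the tool from outside, world axes, zero at the start; "torque": the same for the moment, N m; "width": finger opening in m.
Only numpy, scipy, OpenCV 4.12 (cv2) and the standard library are available. Lean on these libraries where they do the work, as an engineer would, in place of code of your own. Each camera call takes 0.05 s, during which the arm holds its last target. There are 200 camera calls.

### The job

Push the upright lamp stand along the white jig board, toe first, until its round toe sits square against the steel stop bar. Then push its head over so that the stand tips about its toe and comes down gently, and leave it lying with its head on the rubber rest and its toe still at the stop. Only push it with the fingers, never pick it up or knock it over hard, and leave the other things on the bench where they are.

Things in the scene. Friction and masses are not known exactly. Their poses are not given: they have to be found in the camera images.
- jig: Fixed jig: flat white board 400 x 150 x 6 mm on the bench, long along its x; z up. Origin on the bench under the board's middle, in the plane of the stop bar's near face; board x = -200 to 200 mm. Steel stop bar: x = 0 to 20 mm, 120 mm long in y, top 16 mm above the board (two 4 mm screw heads on it at y = +-46 mm). The stand is pushed and tipped towards the jig's +x.
- stop_foot (a point): Point on the board's top surface (6 mm above the bench) at the middle of the foot of the stop bar's near face; axes as the jig.
- rest_top (a point): Top middle of the rest, a fixed rubber-covered round bar of 18 mm diameter, 120 mm long along y, at jig x = 142 mm, its top 51 mm above the board, between two aluminium uprights (22 x 12 mm, 52 mm above the board, at y = +-66 mm). Axes as the jig.
- stand: Loose lamp stand, 0.65 to 1.0 kg, upright at the start. Grey foot 70 mm wide (y), 20 mm thick, from x = -105 mm (flat tail) to +10 mm (front of its half-round toe). Steel post, 14 mm diameter, at x = -32 mm up to z = 150 mm; on it an aluminium clamp head 30 x 44 x 30 mm (z 150 to 180). Origin on the underside below the toe's axis; x towards the toe, z along the post.
- toe (a point): Middle of the half-round toe's axis (radius 10 mm, along y), 10 mm above the stand's underside and 10 mm from the stop face when the toe touches it. The stand tips about this axis; pushed at the foot it slides with 3 to 8 N. Axes as the stand.
- head_back (a point): Centre of the head's flat back face (30 high, 44 wide), away from the toe, 165 mm above the underside; thumbscrew 16 mm long on the head's +y side. Axes as the stand. The foot is heavy: up to about 67 degrees of tilt the stand falls back upright, beyond it falls on by itself to the rest, lying at about 80 degrees.
- cell: Bystander: open clear plastic box 50 x 50 x 45 mm on the bench, origin under its centre.
- oil: Bystander: small amber bottle, 34 mm diameter, 75 mm tall, origin under its centre.
- eyepiece: Bystander: black microscope eyepiece, up to 38 mm diameter, 50 mm tall, origin under its centre.
Mind the look-alikes: they are no part of the job. There is more than one size of the stand; the one meant has the size given above.

How it is judged:
On the way, in this order (a step that is already met when the one before it is completed fails the run):
1. the stand, still upright, has its toe square against the stop bar (x of toe in the frame of stop_foot above -0.016 m and angle between the x axis of stand and the x axis of jig, either way round below 0.09 rad and angle between stand's own z axis and vertical below 0.15 rad), for 0.2 s.
2. the stand lies on its side on the rest (angle between stand's own z axis and vertical above 1.31 rad and contact force between stand and jig above 0.5 N), for 0.2 s.
At the end, for the whole second after the job is handed in: The stand lies still on its side (post 75 to 85 degrees from upright, not rolled sideways by more than about 5 degrees), its head on the rubber rest within 50 mm of its middle, its toe on the board within 10 mm of the stop bar and within 40 mm of the bar's middle (angle between stand's own z axis and vertical between 1.31 and 1.48 rad and angle between stand's own y axis and vertical between 1.47 and 1.67 rad and x of toe in the frame of stop_foot between -0.02 and 0 m and z of toe in the frame of stop_foot below 0.015 m and z of head_back in the frame of rest_top above 0.01 m and y of toe in the frame of stop_foot between -0.04 and 0.04 m and y of head_back in the frame of rest_top between -0.05 and 0.05 m and linear speed of stand below 0.03 m/s and angular speed of stand below 0.15 rad/s); the robot touches nothing.
It fails at once if the stand is picked up or carried: its toe leaves the board by more than 20 mm (z of toe in the frame of stop_foot above 0.03 m).
It fails at once if the stand is knocked over or slammed down (turning faster than 2.5 rad/s) (angular speed of stand above 2.5 rad/s).
It fails at once if the clear box, amber bottle or eyepiece is disturbed (moved over 20 mm) (distance of any of cell, oil, eyepiece from where it was at the start of the episode above 0.02 m).
It also fails if it takes over 70 s, if anything falls off the work surface, if the arm or the gripper's body presses on something with over 40 N, if the wrist force passes 120 N, or if a joint passes its speed limit or range.

## Working session

There is one attempt and no reset: what is moved stays moved. The work goes in short steps, Python scripts to look and compute and a tool call to move; the robot and the scene stay as the last step left them, time stands still between calls to the robot, and variables do not carry over. Pictures are saved under pics/ and viewed, about 8 in all and at most 12, crops included, and the job is handed in when it is done.

Besides the shell and the picture viewer there is one more tool, called by a JSON object that holds its "fn" and its "kwargs". drive_tool: Moves the arm, as the interface text tells. Shifts and turns lie within -1 to 1; 1 stands for 0.02 m of shift or 8 degrees of turn. Its arguments: {"type":"object","properties":{"travel":{"type":"array","items":{"type":"array","items":{"type":"number"}}},"spin":{"type":"array","items":{"type":"number"}},"hand":{"type":"array","items":{"type":"number"}},"force":{"type":"number"}},"required":["travel","spin","hand"]}

```bash
ls; mkdir -p pics; cat > h.py <<'E'
import numpy as np,cv2
from rig import observe,camera,sign_off,regions_of,pinch_z
def proj(c,P):
    P=np.atleast_2d(P);W=c["world_to_cam"];q=P@W[:3,:3].T+W[:3,3]
    q=q*[1,-1,-1];p=q@np.array(c["camera_matrix"]).T
    return p[:,:2]/p[:,2:]
def back(c,uv,z):
    W=c["world_to_cam"];R=W[:3,:3];o=-R.T@W[:3,3]
    d=np.linalg.inv(c["camera_matrix"])@np.array([uv[0],uv[1],1.])
    d=R.T@(d*[1,-1,-1]);return o+d*(z-o[2])/d[2]
def save(c,n): cv2.imwrite("pics/"+n,c["pixels"][...,::-1])
E
python3 - <<'E'
from h import *
s=observe();print(s,pinch_z)
a=camera("side");b=camera("top")
for c in(a,b):
    print({k:v for k,v in c.items() if k!="pixels"})
im=np.vstack([a["pixels"],b["pixels"]])
save(a,"s0.png");save(b,"t0.png")
for c in (a,b):
  for n in["jig","stand","cell","oil","eyepiece"]:
    print(n,[(r["box"],round(r["conf"],2)) for r in regions_of(c,n)])
E
```

```text
pics
{'time_s': 0.0, 'joint_pos': array([-1.12559629,  0.33284249, -0.0646812 ,  1.46093791,  0.02162701,
        1.34989106, -0.08852026]), 'joint_velocities': array([ 1.22716414e-03,  2.25733098e-04, -5.48380920e-06, -1.49676135e-03,
       -9.98868653e-04,  2.84703229e-04,  1.48327080e-04]), 'tau': array([-5.50099176e-04, -6.23265123e+01,  2.37597252e-02, -3.89884257e+01,
       -6.15772954e-02,  3.98500508e-02,  1.36467329e-04]), 'ee_pos': array([0.28166027, 0.55745524, 0.1872739 ]), 'tcp_rot': array([[-8.92557447e-01,  4.50933384e-01, -5.35459475e-04],
       [ 4.50933692e-01,  8.92556542e-01, -1.27486964e-03],
       [-9.69534259e-05, -1.37935111e-03, -9.99999044e-01]]), 'ft_force': array([ 0.44271566,  1.04519732, -0.69430534]), 'torque': array([-0.00433416,  0.01466098, -0.02080069]), 'width': 0.08737732730197399} 0.0187
{'camera_matrix': array([[457.06099198,   0.        , 261.54624954],
       [  0.        , 457.06099198, 188.84834129],
       [  0.        ,   0.        ,   1.        ]]), 'world_to_cam': array([[ 0.97663543, -0.21454592, -0.01238075, -0.65063823],
       [ 
[... 542 characters left out ...]
1, -1.73805869],
       [ 0.        ,  0.        ,  0.        ,  1.        ]]), 'shot': 2}
jig [([229.2, 188.5, 30.4, 76.6], 0.72), ([208.5, 185.0, 65.5, 99.8], 0.64)]
stand [([289.2, 149.4, 61.7, 95.0], 0.97), ([228.8, 188.7, 31.9, 77.9], 0.67), ([128.4, 166.7, 66.2, 95.7], 0.64)]
cell [([182.8, 147.6, 19.6, 23.6], 0.74), ([229.3, 192.3, 33.5, 74.3], 0.46)]
oil [([214.5, 143.5, 12.1, 24.9], 0.45)]
eyepiece [([226.5, 340.2, 18.2, 22.2], 0.8), ([228.9, 190.4, 31.1, 76.5], 0.46)]
jig [([189.5, 178.7, 114.2, 47.5], 0.57)]
stand [([254.0, 190.7, 30.3, 19.2], 0.88), ([231.3, 240.9, 36.1, 46.9], 0.71), ([245.4, 118.5, 28.6, 44.8], 0.57)]
cell [([120.3, 217.9, 19.2, 18.2], 0.71)]
oil []
eyepiece []
```

View pics/s0.png

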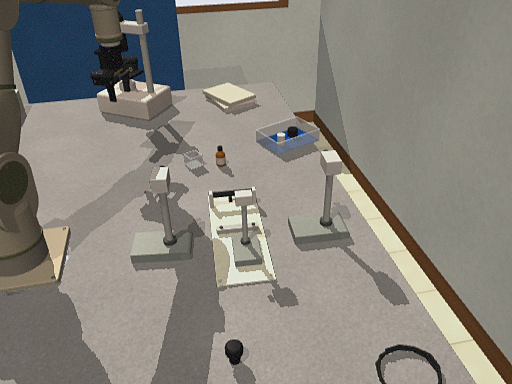

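View pics/t0.png

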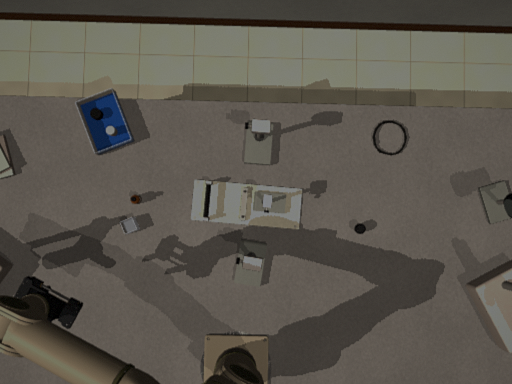

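Candidates for the stand (side view): the small one on the board (245,225), a larger one at left (165,215), and a larger one at right (325,200). The one on the white board fits the description; I'll check its size in a close crop.

```bash
python3 - <<'E'
from h import *
a=camera("side");b=camera("top")
x=cv2.resize(a["pixels"][175:295,195:285],None,fx=5,fy=5,interpolation=cv2.INTER_CUBIC)
y=cv2.resize(b["pixels"][170:240,180:310],None,fx=6,fy=6,interpolation=cv2.INTER_CUBIC)
cv2.imwrite("pics/s1.png",x[...,::-1]);cv2.imwrite("pics/t1.png",y[...,::-1])
E
```

```text
(no output)
```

View pics/s1.png

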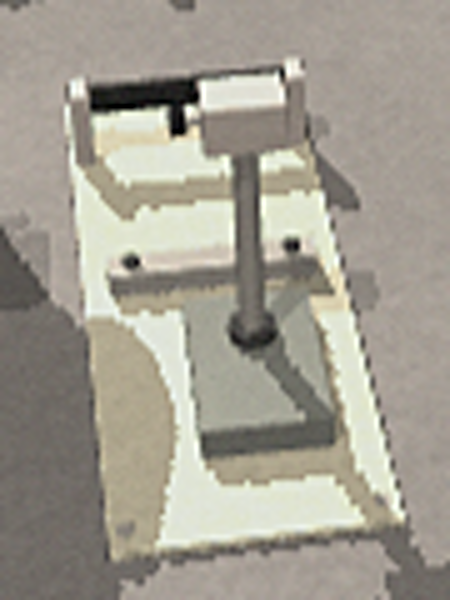

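View pics/t1.png

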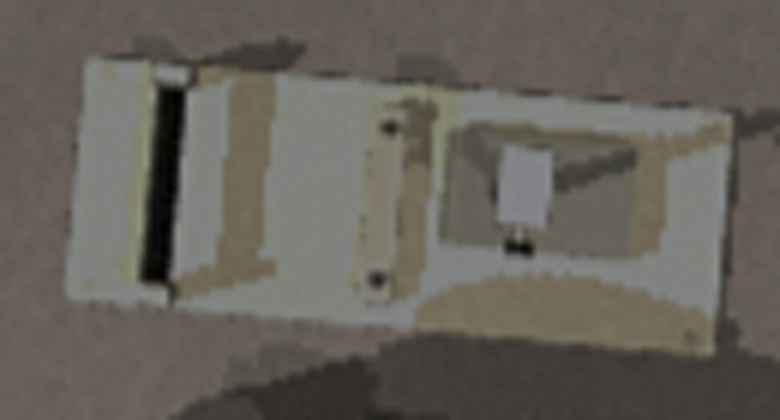

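The crop shows the small stand on the board: toe about 10 mm-scale gap from the bar (bar edge at crop x≈405, foot front ≈443, tail ≈635 in the top crop), thumbscrew on the robot side. Fitting poses.

```bash
cat > fit.py <<'E'
from h import *
from scipy.optimize import least_squares
def pts(pose,P):
    x,y,t=pose;P=np.array(P,float)/1000;c,s=np.cos(t),np.sin(t)
    return np.c_[x+c*P[:,0]-s*P[:,1],y+s*P[:,0]+c*P[:,1],P[:,2]]
def fit(p0,obs):
    f=lambda p:np.concatenate([(proj(c,pts(p,P))-np.array(U)).ravel() for c,P,U in obs])
    r=least_squares(f,p0,loss="soft_l1");return r.x,f(r.x).reshape(-1,2)
E
python3 - <<'E'
from fit import *
a=camera("side");b=camera("top")
T=lambda L:np.array(L)/6+[180,170]-.5+.08
S=lambda L:np.array(L)/5+[195,175]-.5+.1
# jig: x,y of origin + yaw.  +x = world +Y ; +y = world -X
J,r=fit([.65,.05,1.57],[(b,[(200,-75,6),(-200,-75,6),(-200,75,6),(200,75,6)],T([(88,58),(733,113),(715,353),(68,300)])),
 (b,[(10,-46,26),(10,46,26)],T([(391,127),(377,280)])),
 (a,[(10,46,26),(10,-46,26)],S([(131,261),(292,243)])),
 (a,[(-200,75,6),(-200,-75,6)],S([(112,558),(405,520)]))])
print("jig",J,np.degrees(J[2]));print(r.round(1).tolist())
G,r=fit([.65,-.05,1.57],[(b,[(-105,-35,26),(-105,35,26),(0,-35,26),(0,35,26)],T([(637,150),(632,258),(460,130),(452,240)])),
 (b,[(-47,-22,186),(-47,22,186),(-17,22,186),(-17,-22,186)],T([(552,147),(548,228),(497,225),(500,147)])),
 (a,[(-105,35,26),(-105,-35,26),(-105,35,6),(-105,-35,6)],S([(203,435),(333,412),(205,455),(335,440)])),
 (a,[(-47,22,186),(-47,-22,186),(-47,22,156),(-47,-22,156)],S([(207,118),(284,112),(207,153),(284,144)]))])
print("stand",G,np.degrees(G[2]));print(r.round(1).tolist())
d=G[:2]-J[:2];c,s=np.cos(J[2]),np.sin(J[2]);print("toe in jig",c*d[0]+s*d[1],-s*d[0]+c*d[1])
for n in["cell","oil","eyepiece"]:
  for c in(a,b):
    for q in regions_of(c,n)[:1]:
      B=q["box"];print(n,q["conf"],back(c,(B[0]+B[2]/2,B[1]+B[3]/2),.025).round(3))
E
```

```text
jig [ 0.59046063 -0.02412786  1.51114845] 86.58242812423956
[[0.1, -0.2], [0.6, -0.4], [0.5, 0.2], [-0.2, 0.1], [0.3, 0.2], [0.5, -0.1], [-0.1, -0.5], [-0.2, -0.3], [-0.5, -0.6], [0.4, -0.3]]
stand [ 0.60128098 -0.05836278  1.51899329] 87.0319047857299
[[-0.2, -1.0], [-0.7, 0.1], [0.6, 0.1], [0.5, 1.0], [0.3, 0.3], [-0.0, 0.0], [-0.6, -0.1], [-0.1, -0.4], [-0.2, -1.1], [0.5, 0.2], [-0.2, 0.6], [0.2, 0.4], [-1.3, -1.8], [0.7, -2.4], [-0.8, 1.0], [1.0, 1.0]]
toe in jig -0.03352900751671317 -0.012841943373920283
cell 0.63 [0.513 0.38  0.025]
cell 0.59 [0.504 0.396 0.025]
oil 0.72 [0.601 0.374 0.025]
eyepiece 0.74 [ 0.516 -0.433  0.025]
eyepiece 0.6 [ 0.511 -0.445  0.025]
```

{"fn": "drive_tool", "kwargs": {"travel": [[0,0,-1],[0,0,-1],[0,0,-1],[0,0,-1],[0,0,-1]], "spin": [1,1,1,1,1], "hand": [0.35,0.35,0.35,0.35,0.35]}}

```text
time_s: 1.72
ee_pos: [0.2818, 0.5578, 0.2888]
tcp_rot: [[-0.39, 0.921, 0.0], [0.921, 0.39, 0.0], [0.0, 0.0, -1.0]]
ft_force: [0.6, -0.3, 0.8]
width: 0.0454
```

{"fn": "drive_tool", "kwargs": {"travel": [[0,0,-1],[0,0,-1],[0,0,-1],[0,0,0],[0,0,0]], "spin": [1,1,1,0.33,0], "hand": [0.35,0.35,0.35,0.35,0.35]}}

```text
time_s: 2.35
ee_pos: [0.2817, 0.5579, 0.3481]
tcp_rot: [[0.06, 0.998, 0.0], [0.998, -0.06, 0.0], [0.0, 0.0, -1.0]]
ft_force: [-0.6, -0.6, -0.3]
width: 0.0306
```

```bash
cat > goto.py <<'E'
import sys
from h import *
J=np.array([.5905,-.0241,1.5111])   # jig
s=observe();R=s["tcp_rot"];c,t=np.cos(J[2]),np.sin(J[2])
e=s["ee_pos"];d=e[:2]-J[:2]
print("t",s["time_s"].__round__(2),"pos",e.round(4),"jig mm",(1000*(c*d[0]+t*d[1])).round(1),(1000*(-t*d[0]+c*d[1])).round(1),"z",(e[2]*1000).round(1),
 "yaw-jig deg",np.degrees(np.arctan2(R[1,0],R[0,0])-J[2]).round(2),"tilt",R[:,2].round(3),"F",s["ft_force"].round(1),"w",s["width"].__round__(3))
if len(sys.argv)>1:
    x,y,z=[float(v)/1000 for v in sys.argv[1:4]]
    T=np.array([J[0]+c*x-t*y,J[1]+t*x+c*y,z])
    print("tool-units",(R.T@(T-e)/.02).round(2))
E
python3 goto.py -165 -13 347
```

```text
t 2.35 pos [0.2817 0.5579 0.3481] jig mm 562.6 342.9 z 348.1 yaw-jig deg 0.01 tilt [ 0.  0. -1.] F [-0.6 -0.6 -0.3] w 0.031
tool-units [-36.38  17.79   0.05]
```

{"fn": "drive_tool", "kwargs": {"travel": [[-1,0.5,0],[-1,0.5,0],[-1,0.5,0],[-1,0.5,0],[-1,0.5,0]], "spin": [0,0,0,0,0], "hand": [0.35,0.35,0.35,0.35,0.35]}}

```text
time_s: 2.98
ee_pos: [0.3263, 0.4537, 0.3481]
tcp_rot: [[0.06, 0.998, 0.0], [0.998, -0.06, 0.0], [0.0, -0.0, -1.0]]
ft_force: [-0.1, -0.7, 0.2]
width: 0.0304
```

{"fn": "drive_tool", "kwargs": {"travel": [[-1,0.5,0],[-1,0.5,0],[-1,0.5,0],[-1,0.5,0],[-1,0.5,0]], "spin": [0,0,0,0,0], "hand": [0.35,0.35,0.35,0.35,0.35]}}

```text
time_s: 3.6
ee_pos: [0.3702, 0.3508, 0.3481]
tcp_rot: [[0.06, 0.998, 0.0], [0.998, -0.06, 0.0], [0.0, 0.0, -1.0]]
ft_force: [-0.3, 0.3, 0.3]
width: 0.0305
```

{"fn": "drive_tool", "kwargs": {"travel": [[-1,0.5,0],[-1,0.5,0],[-1,0.5,0],[-1,0.5,0],[-1,0.5,0]], "spin": [0,0,0,0,0], "hand": [0.35,0.35,0.35,0.35,0.35]}}

```text
time_s: 4.22
ee_pos: [0.4139, 0.248, 0.3481]
tcp_rot: [[0.06, 0.998, 0.0], [0.998, -0.06, 0.0], [0.0, 0.0, -1.0]]
ft_force: [0.4, 0.7, -0.3]
width: 0.0304
```

{"fn": "drive_tool", "kwargs": {"travel": [[-1,0.5,0],[-1,0.5,0],[-1,0.5,0],[-1,0.5,0],[-1,0.5,0]], "spin": [0,0,0,0,0], "hand": [0.35,0.35,0.35,0.35,0.35]}}

```text
time_s: 4.85
ee_pos: [0.4577, 0.1451, 0.3481]
tcp_rot: [[0.06, 0.998, 0.0], [0.998, -0.06, 0.0], [0.0, 0.0, -1.0]]
ft_force: [-0.2, 0.2, -0.6]
width: 0.0303
```

{"fn": "drive_tool", "kwargs": {"travel": [[-1,0.5,0],[-1,0.5,0],[-1,0.5,0],[-1,0.5,0],[-1,0.5,0]], "spin": [0,0,0,0,0], "hand": [0.35,0.35,0.35,0.35,0.35]}}

```text
time_s: 5.48
ee_pos: [0.5014, 0.0423, 0.348]
tcp_rot: [[0.06, 0.998, -0.0], [0.998, -0.06, 0.0], [0.0, -0.0, -1.0]]
ft_force: [0.6, 0.4, 0.0]
width: 0.0303
```

{"fn": "drive_tool", "kwargs": {"travel": [[-1,0.5,0],[-1,0.5,0],[-1,0.5,0],[-1,0.5,0],[-1,0.5,0]], "spin": [0,0,0,0,0], "hand": [0.35,0.35,0.35,0.35,0.35]}}

```text
time_s: 6.1
ee_pos: [0.5452, -0.0604, 0.348]
tcp_rot: [[0.06, 0.998, 0.0], [0.998, -0.06, 0.0], [0.0, 0.0, -1.0]]
ft_force: [-0.2, 0.6, -0.3]
width: 0.0303
```

{"fn": "drive_tool", "kwargs": {"travel": [[-1,0.5,0],[-1,0.5,0],[-1,0.5,0],[-1,0.5,0],[-1,0.5,0]], "spin": [0,0,0,0,0], "hand": [0.35,0.35,0.35,0.35,0.35]}}

```text
time_s: 6.72
ee_pos: [0.5891, -0.1632, 0.348]
tcp_rot: [[0.06, 0.998, -0.0], [0.998, -0.06, 0.0], [0.0, -0.0, -1.0]]
ft_force: [1.1, -0.3, -0.2]
width: 0.0303
```

```bash
python3 goto.py -165 -13 17
```

```text
t 6.72 pos [ 0.5891 -0.1632  0.348 ] jig mm -138.9 -6.8 z 348.0 yaw-jig deg -0.01 tilt [-0.  0. -1.] F [ 1.1 -0.3 -0.2] w 0.03
tool-units [-1.31  0.31 16.55]
```

{"fn": "drive_tool", "kwargs": {"travel": [[-0.7,0.3,1],[-0.7,0,1],[0,0,1],[0,0,1],[0,0,1]], "spin": [0,0,0,0,0], "hand": [0.35,0.35,0.35,0.35,0.35]}}

```text
time_s: 7.35
ee_pos: [0.5927, -0.1901, 0.2459]
tcp_rot: [[0.06, 0.998, -0.001], [0.998, -0.06, 0.001], [0.001, -0.001, -1.0]]
ft_force: [-0.4, -0.6, 0.4]
width: 0.0303
```

{"fn": "drive_tool", "kwargs": {"travel": [[0,0,1],[0,0,1],[0,0,1],[0,0,1],[0,0,1]], "spin": [0,0,0,0,0], "hand": [0.35,0.35,0.35,0.35,0.35]}}

```text
time_s: 7.98
ee_pos: [0.5927, -0.19, 0.1461]
tcp_rot: [[0.06, 0.998, -0.001], [0.998, -0.06, 0.0], [0.0, -0.001, -1.0]]
ft_force: [-1.0, 0.6, 0.5]
width: 0.0305
```

{"fn": "drive_tool", "kwargs": {"travel": [[0,0,1],[0,0,1],[0,0,1],[0,0,1],[0,0,1]], "spin": [0,0,0,0,0], "hand": [0.35,0.35,0.35,0.35,0.35]}}

```text
time_s: 8.6
ee_pos: [0.5935, -0.1902, 0.0467]
tcp_rot: [[0.06, 0.998, -0.0], [0.998, -0.06, 0.0], [0.0, -0.0, -1.0]]
ft_force: [1.1, -0.7, 0.3]
width: 0.0303
```

{"fn": "drive_tool", "kwargs": {"travel": [[0,0,0.8],[0,0,0.5],[0,0,0.2],[0,0,0],[0,0,0]], "spin": [0,0,0,0,0], "hand": [0.35,0.35,0.35,0.35,0.35]}}

```text
time_s: 9.22
ee_pos: [0.5939, -0.1903, 0.0186]
tcp_rot: [[0.06, 0.998, 0.001], [0.998, -0.06, -0.0], [-0.0, 0.001, -1.0]]
ft_force: [0.2, -1.5, 0.0]
width: 0.0304
```

```bash
python3 goto.py -125 -13 17; python3 - <<'E'
from h import *
a=camera("side")
cv2.imwrite("pics/s2.png",cv2.resize(a["pixels"][130:300,150:330],None,fx=3.3,fy=3.3,interpolation=cv2.INTER_CUBIC)[...,::-1])
E
```

```text
t 9.22 pos [ 0.5939 -0.1903  0.0186] jig mm -165.7 -13.3 z 18.6 yaw-jig deg -0.02 tilt [ 0.001 -0.    -1.   ] F [ 0.2 -1.5  0. ] w 0.03
tool-units [ 2.04 -0.02  0.08]
```

View pics/s2.png

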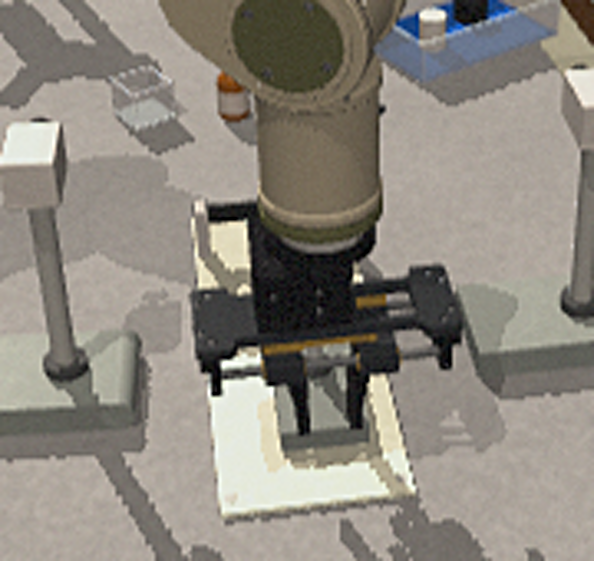

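The fingers stand centred just behind the tail (crop ≈(320,425)), clear of everything. Pushing slowly.

{"fn": "drive_tool", "kwargs": {"travel": [[0.3,0,0.05],[0.3,0,0],[0.2,0,0],[0.2,0,0],[0.2,0,0]], "spin": [0,0,0,0,0], "hand": [0.35,0.35,0.35,0.35,0.35]}}

```text
time_s: 9.9
ee_pos: [0.5949, -0.166, 0.0171]
tcp_rot: [[0.06, 0.998, 0.0], [0.998, -0.06, 0.0], [0.0, 0.0, -1.0]]
ft_force: [-0.8, 0.1, -0.1]
width: 0.0303
```

{"fn": "drive_tool", "kwargs": {"travel": [[0.15,0,0],[0.15,0,0],[0.1,0,0],[0.1,0,0],[0.1,0,0]], "spin": [0,0,0,0,0], "hand": [0.35,0.35,0.35,0.35,0.35]}}

```text
time_s: 10.52
ee_pos: [0.5956, -0.1542, 0.017]
tcp_rot: [[0.06, 0.998, 0.0], [0.998, -0.06, 0.0], [0.0, 0.0, -1.0]]
ft_force: [-0.0, 1.1, -0.5]
width: 0.0305
```

```bash
python3 goto.py -125 -13 17
```

```text
t 10.53 pos [ 0.5956 -0.1542  0.017 ] jig mm -129.6 -12.9 z 17.0 yaw-jig deg -0.03 tilt [ 0.  0. -1.] F [-0.   1.1 -0.5] w 0.031
tool-units [0.23 0.01 0.  ]
```

{"fn": "drive_tool", "kwargs": {"travel": [[0.1,0,0],[0.1,0,0],[0.1,0,0],[0.1,0,0],[0.1,0,0]], "spin": [0,0,0,0,0], "hand": [0.35,0.35,0.35,0.35,0.35]}}

```text
time_s: 11.15
ee_pos: [0.5962, -0.1441, 0.017]
tcp_rot: [[0.06, 0.998, -0.0], [0.998, -0.06, 0.0], [0.0, -0.0, -1.0]]
ft_force: [0.2, -0.2, 0.1]
width: 0.0308
```

```bash
python3 goto.py; python3 - <<'E'
from h import *
a=camera("side")
cv2.imwrite("pics/s3.png",cv2.resize(a["pixels"][190:300,200:300],None,fx=5.4,fy=5.4,interpolation=cv2.INTER_CUBIC)[...,::-1])
E
```

```text
t 11.15 pos [ 0.5962 -0.1441  0.017 ] jig mm -119.5 -12.9 z 17.0 yaw-jig deg -0.02 tilt [-0.  0. -1.] F [ 0.2 -0.2  0.1] w 0.031
```

View pics/s3.png

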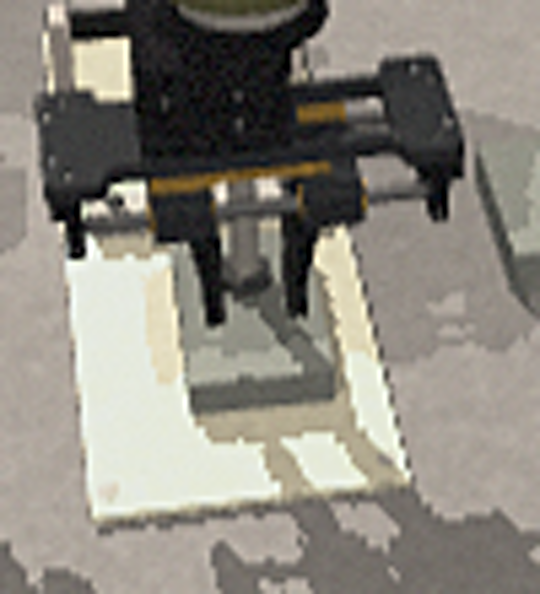

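```bash
python3 - <<'E'
from fit import *
s=observe();a=camera("side")
e=s["ee_pos"];R=s["tcp_rot"]
for d in(-.022,0,.022): print(proj(a,e+R[:,1]*d).round(1))
J=[.5905,-.0241,1.5111];G=[.6013,-.0584,1.519]
print("foot now-if-unmoved",proj(a,pts(G,[(-105,35,26),(-105,-35,26),(-105,35,6),(-105,-35,6)])).round(1).tolist())
print(a["world_to_cam"].round(4).tolist(), a["camera_matrix"])
for z in(.05,.1):
  print(z,back(a,(247.3,248.5),z).round(4))
# tool x-direction vs. camera: finger tip candidates
E
```

```text
[[239.  257.5]]
[[247.3 256.5]]
[[255.5 255.6]]
foot now-if-unmoved [[235.0, 260.5], [261.8, 257.3], [235.4, 266.2], [261.8, 263.0]]
[[0.9766, -0.2145, -0.0124, -0.6506], [0.1286, 0.5373, 0.8336, -0.1922], [-0.1722, -0.8157, 0.5523, -1.2303], [0.0, 0.0, 0.0, 1.0]] [[457.06099198   0.         261.54624954]
 [  0.         457.06099198 188.84834129]
 [  0.           0.           1.        ]]
0.05 [ 0.5961 -0.1499  0.05  ]
0.1 [ 0.5867 -0.2069  0.1   ]
```

The stand hasn't moved, and the finger tips (crop ≈(215,320),(296,312)) appear about 25 mm higher than the reported TCP, above the foot. I'll back off and check the tip height, with the fingers shut.

{"fn": "drive_tool", "kwargs": {"travel": [[-0.6,0,0],[-0.6,0,0],[-0.6,0,0],[-0.6,0,0],[-0.3,0,0]], "spin": [0,0,0,0,0], "hand": [0.35,0.35,0.35,0.35,0.35]}}

```text
time_s: 11.88
ee_pos: [0.5927, -0.1995, 0.017]
tcp_rot: [[0.061, 0.998, -0.0], [0.998, -0.061, -0.0], [-0.0, -0.0, -1.0]]
ft_force: [1.0, 0.5, 0.5]
width: 0.0306
```

```bash
python3 goto.py; python3 - <<'E'
from h import *
s=observe();a=camera("side");b=camera("wrist");e=s["ee_pos"]
print(proj(a,e),proj(b,e),b["world_to_cam"].round(3).tolist(),b["camera_matrix"])
x=cv2.resize(a["pixels"][210:290,215:295],None,fx=5,fy=5,interpolation=cv2.INTER_CUBIC)
y=cv2.resize(b["pixels"],(400,300))
o=np.zeros((400,800,3),np.uint8);o[:,:400]=x;o[:300,400:]=y
cv2.imwrite("pics/c4.png",o[...,::-1])
E
```

```text
t 11.88 pos [ 0.5927 -0.1995  0.017 ] jig mm -175.0 -12.7 z 17.0 yaw-jig deg -0.09 tilt [-0. -0. -1.] F [1.  0.5 0.5] w 0.031
[[250.04533734 271.17949347]] [[257.75561382 208.63639219]] [[0.998, -0.062, 0.0, -0.604], [0.06, 0.961, -0.27, 0.145], [0.017, 0.27, 0.963, -0.181], [0.0, 0.0, 0.0, 1.0]] [[291.59509408   0.         257.44447254]
 [  0.         291.59509408 186.27766343]
 [  0.           0.           1.        ]]
```

View pics/c4.png

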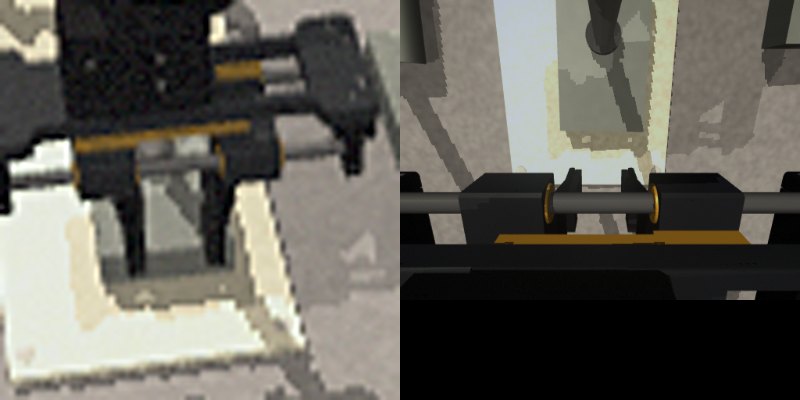

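```bash
python3 - <<'E'
from h import *
s=observe();a=camera("side");b=camera("wrist");e=s["ee_pos"];R=s["tcp_rot"]
for dz in(0,.01,.02,.026,.03): print(dz,[proj(c,e+[0,0,dz]+R[:,1]*d)[0].round(1).tolist() for c in(a,b) for d in(-.015,-.03,.015,.03)])
im=b["pixels"][190:260,180:340];cv2.imwrite("pics/w5.png",cv2.resize(im,None,fx=5,fy=5,interpolation=cv2.INTER_NEAREST)[...,::-1])
E
```

```text
0 [[244.2, 271.8], [238.3, 272.5], [255.9, 270.4], [261.7, 269.7], [236.6, 210.3], [215.6, 210.3], [278.5, 210.4], [299.4, 210.4]]
0.01 [[244.0, 268.9], [238.1, 269.6], [255.8, 267.5], [261.7, 266.8], [235.6, 215.5], [213.6, 215.5], [279.5, 215.5], [301.4, 215.5]]
0.02 [[243.9, 265.9], [238.0, 266.6], [255.7, 264.5], [261.6, 263.9], [234.5, 221.1], [211.4, 221.1], [280.6, 221.1], [303.7, 221.1]]
0.026 [[243.8, 264.2], [237.9, 264.8], [255.7, 262.8], [261.6, 262.1], [233.7, 224.7], [210.0, 224.7], [281.3, 224.8], [305.1, 224.8]]
0.03 [[243.8, 263.0], [237.8, 263.7], [255.7, 261.6], [261.6, 260.9], [233.2, 227.3], [208.9, 227.3], [281.8, 227.3], [306.1, 227.3]]
```

View pics/w5.png

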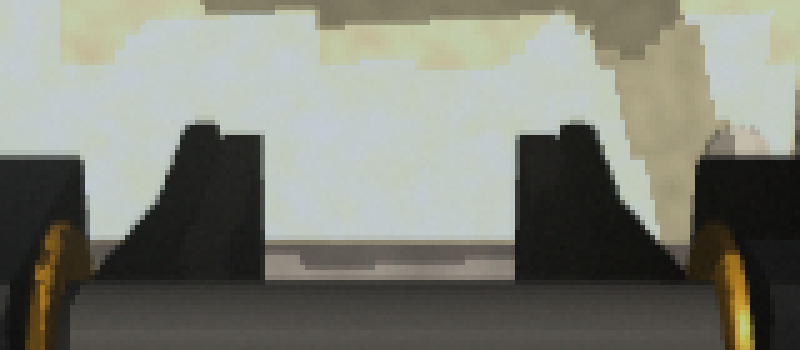

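{"fn": "drive_tool", "kwargs": {"travel": [[0,0,0.25],[0,0,0.25],[0,0,0.2],[0,0,0.1],[0,0,0]], "spin": [0,0,0,0,0], "hand": [0.35,0.35,0.35,0.35,0.35]}}

```text
time_s: 12.7
ee_pos: [0.5929, -0.1981, 0.0008]
tcp_rot: [[0.06, 0.998, -0.0], [0.998, -0.06, 0.0], [0.0, -0.0, -1.0]]
ft_force: [-0.0, 0.3, 0.1]
width: 0.0306
```

```bash
python3 goto.py; python3 - <<'E'
from h import *
s=observe();a=camera("side");e=s["ee_pos"]
print(proj(a,e))
x=a["pixels"][235:285,225:275].astype(int).sum(2)
r=slice(10,45)
for c in(15,16,17,18,30,31,32,33,34): print(c+225,x[r,c].tolist())
E
```

```text
t 12.7 pos [ 0.5929 -0.1981  0.0008] jig mm -173.6 -12.7 z 0.8 yaw-jig deg -0.02 tilt [-0.  0. -1.] F [-0.   0.3  0.1] w 0.031
[[250.17228827 275.42973308]]
240 [105, 111, 126, 122, 97, 91, 111, 97, 94, 105, 64, 50, 40, 68, 55, 36, 29, 54, 75, 101, 133, 199, 305, 390, 405, 373, 349, 585, 641, 683, 690, 678, 677, 673, 679]
241 [68, 81, 119, 86, 103, 97, 88, 79, 108, 83, 21, 84, 67, 48, 73, 36, 49, 55, 40, 42, 32, 29, 65, 49, 239, 476, 415, 596, 643, 679, 687, 680, 680, 675, 678]
242 [435, 327, 297, 234, 154, 120, 102, 90, 94, 48, 98, 91, 47, 67, 76, 76, 92, 99, 65, 30, 73, 64, 51, 31, 147, 455, 406, 579, 639, 673, 685, 687, 680, 679, 679]
243 [327, 327, 253, 284, 205, 346, 301, 242, 191, 59, 26, 26, 36, 29, 138, 86, 70, 61, 63, 88, 59, 68, 61, 44, 323, 483, 390, 560, 687, 692, 680, 685, 681, 681, 676]
255 [331, 263, 250, 144, 157, 137, 97, 139, 164, 183, 128, 130, 242, 273, 200, 177, 149, 170, 206, 282, 402, 412, 392, 383, 371, 339, 582, 640, 624, 673, 684, 674, 684, 683, 688]
256 [300, 287, 271, 174, 79, 92, 84, 103, 87, 40, 77, 77, 81, 76, 67, 61, 64, 73, 74, 62, 137, 210, 283, 352, 347, 578, 645, 684, 686, 684, 674, 677, 685, 679, 685]
257 [184, 276, 241, 134, 76, 61, 78, 116, 96, 117, 89, 101, 61, 97, 79, 83, 92, 91, 94, 67, 87, 55, 258, 477, 403, 586, 640, 679, 687, 682, 680, 682, 679, 680, 687]
258 [277, 307, 256, 168, 93, 72, 70, 75, 56, 63, 58, 71, 99, 88, 86, 39, 81, 78, 58, 80, 38, 46, 260, 488, 411, 578, 645, 675, 686, 670, 675, 685, 680, 683, 690]
259 [260, 312, 248, 197, 115, 67, 81, 62, 48, 59, 86, 64, 30, 52, 46, 9, 15, 21, 16, 46, 20, 13, 149, 330, 356, 593, 643, 673, 681, 672, 678, 678, 680, 682, 695]
```

Board top is at 6 mm yet there's no contact at TCP 0.8 mm, and tips image 7 px (≈26 mm) high: the real tips sit ~26 mm above the reported TCP. Lowering another 11 mm, checking force.

{"fn": "drive_tool", "kwargs": {"travel": [[0,0,0.2],[0,0,0.15],[0,0,0.1],[0,0,0.1],[0,0,0]], "spin": [0,0,0,0,0], "hand": [0.35,0.35,0.35,0.35,0.35]}}

```text
time_s: 13.38
ee_pos: [0.5928, -0.1982, -0.0102]
tcp_rot: [[0.06, 0.998, -0.0], [0.998, -0.06, 0.0], [0.0, -0.0, -1.0]]
ft_force: [0.8, 0.7, -0.5]
width: 0.0303
```

{"fn": "drive_tool", "kwargs": {"travel": [[0.3,0,0],[0.3,0,0],[0.2,0,0],[0.2,0,0],[0.2,0,0]], "spin": [0,0,0,0,0], "hand": [0.35,0.35,0.35,0.35,0.35]}}

```text
time_s: 14.0
ee_pos: [0.5944, -0.1751, -0.0098]
tcp_rot: [[0.061, 0.998, 0.0], [0.998, -0.061, -0.001], [-0.001, 0.001, -1.0]]
ft_force: [1.2, -3.8, -1.8]
width: 0.0306
```

{"fn": "drive_tool", "kwargs": {"travel": [[0.1,0,0],[0.1,0,0],[0.1,0,0],[0.1,0,0],[0.1,0,0]], "spin": [0,0,0,0,0], "hand": [0.35,0.35,0.35,0.35,0.35]}}

```text
time_s: 14.62
ee_pos: [0.595, -0.1643, -0.0099]
tcp_rot: [[0.06, 0.998, -0.0], [0.998, -0.06, -0.0], [-0.0, -0.0, -1.0]]
ft_force: [0.3, -3.8, 0.4]
width: 0.0306
```

```bash
python3 goto.py -125 -13 17
```

```text
t 14.62 pos [ 0.595  -0.1643 -0.0099] jig mm -139.6 -12.8 z -9.9 yaw-jig deg -0.03 tilt [-0. -0. -1.] F [ 0.3 -3.8  0.4] w 0.031
tool-units [ 0.73  0.01 -1.35]
```

Pushing now with 3.8 N (within 3–8 N). Continue to the stop.

{"fn": "drive_tool", "kwargs": {"travel": [[0.1,0,0],[0.1,0,0],[0.1,0,0],[0.1,0,0],[0.1,0,0]], "spin": [0,0,0,0,0], "hand": [0.35,0.35,0.35,0.35,0.35]}}

```text
time_s: 15.25
ee_pos: [0.5956, -0.1541, -0.01]
tcp_rot: [[0.06, 0.998, 0.0], [0.998, -0.06, 0.0], [0.0, 0.0, -1.0]]
ft_force: [0.2, -4.1, -0.2]
width: 0.0304
```

{"fn": "drive_tool", "kwargs": {"travel": [[0.05,0,0],[0.05,0,0],[0.05,0,0],[0.05,0,0],[0,0,0]], "spin": [0,0,0,0,0], "hand": [0.35,0.35,0.35,0.35,0.35]}}

```text
time_s: 15.88
ee_pos: [0.5958, -0.1507, -0.0099]
tcp_rot: [[0.06, 0.998, 0.0], [0.998, -0.06, -0.001], [-0.001, 0.0, -1.0]]
ft_force: [-0.4, -6.1, -0.1]
width: 0.0304
```

```bash
python3 goto.py -125 -13 17
```

```text
t 15.88 pos [ 0.5958 -0.1507 -0.0099] jig mm -126.1 -12.8 z -9.9 yaw-jig deg -0.04 tilt [ 0.    -0.001 -1.   ] F [-0.4 -6.1 -0.1] w 0.03
tool-units [ 0.05  0.01 -1.35]
```

{"fn": "drive_tool", "kwargs": {"travel": [[0.05,0,0],[0.05,0,0],[0.05,0,0],[0,0,0],[0,0,0]], "spin": [0,0,0,0,0], "hand": [0.35,0.35,0.35,0.35,0.35]}}

```text
time_s: 16.5
ee_pos: [0.5956, -0.1501, -0.0098]
tcp_rot: [[0.062, 0.998, 0.0], [0.998, -0.062, -0.003], [-0.003, 0.0, -1.0]]
ft_force: [-0.8, -11.0, -0.8]
width: 0.0304
```

```bash
python3 goto.py -125 -13 17
```

```text
t 16.5 pos [ 0.5956 -0.1501 -0.0098] jig mm -125.5 -12.6 z -9.8 yaw-jig deg -0.14 tilt [ 0.    -0.003 -1.   ] F [ -0.8 -11.   -0.8] w 0.03
tool-units [ 0.02  0.02 -1.34]
```

Toe is at the stop: force climbs to 11 N with the TCP stalled at −125.5 mm (expected −124.5). Back off, rise, shut fingers.

{"fn": "drive_tool", "kwargs": {"travel": [[-0.5,0,0],[-0.5,0,0],[0,0,-1],[0,0,-1],[0,0,-1]], "spin": [0,0,0,0,0], "hand": [0.35,0.35,0.35,0,0]}}

```text
time_s: 17.12
ee_pos: [0.5955, -0.1667, 0.0522]
tcp_rot: [[0.059, 0.998, 0.001], [0.998, -0.059, 0.0], [0.0, 0.001, -1.0]]
ft_force: [0.3, -1.0, -0.2]
width: 0.0176
```

{"fn": "drive_tool", "kwargs": {"travel": [[0,0,-1],[0,0,-1],[0,0,-1],[0,0,-1],[0,0,-0.8]], "spin": [0,0,0,0,0], "hand": [0,0,0,0,0]}}

```text
time_s: 17.75
ee_pos: [0.595, -0.1673, 0.1474]
tcp_rot: [[0.06, 0.998, 0.0], [0.998, -0.06, 0.0], [0.0, 0.0, -1.0]]
ft_force: [0.5, -1.4, -0.4]
width: 0.0005
```

```bash
python3 goto.py -85 -13 145; python3 - <<'E'
from fit import *
s=observe();a=camera("side");b=camera("top");e=s["ee_pos"]
for dz in(0,.01,.02,.03): print(dz,proj(a,e+[0,0,dz]).round(1))
x=cv2.resize(a["pixels"][150:280,190:300],None,fx=5,fy=4.6,interpolation=cv2.INTER_CUBIC)
cv2.imwrite("pics/s6.png",x[:600,...,::-1])
print("model foot at stop",proj(a,pts([.5905+.0128*0+ -.010*np.cos(1.5111)+.0128,-.0241-.010*np.sin(1.5111),1.5111],[(-105,35,26),(-105,-35,26)])).round(1).tolist())
E
```

```text
t 17.75 pos [ 0.595  -0.1673  0.1474] jig mm -142.7 -13.0 z 147.4 yaw-jig deg -0.02 tilt [ 0.  0. -1.] F [ 0.5 -1.4 -0.4] w 0.001
tool-units [ 2.88 -0.    0.12]
0 [[247.  222.7]]
0.01 [[246.9 219.5]]
0.02 [[246.7 216.2]]
0.03 [[246.6 212.8]]
model foot at stop [[233.7, 254.2], [260.0, 251.2]]
```

View pics/s6.png

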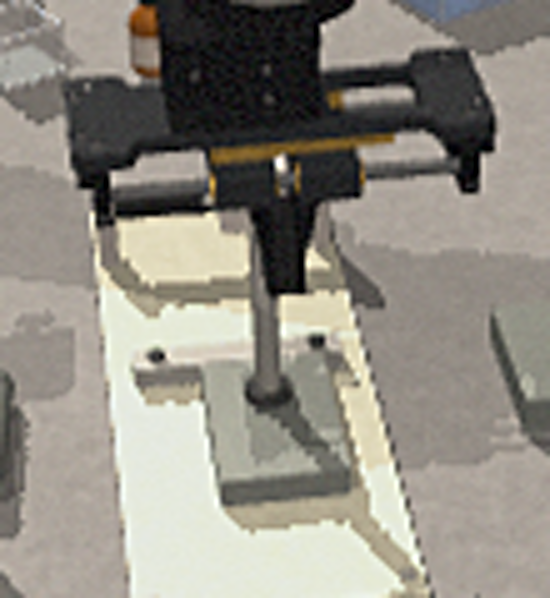

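The stand sits upright with its foot against the bar: tail edge moved 6.3 px, exactly what the 23.5 mm push predicts; shut tip at crop (287,292), again ~27 mm above the reported TCP. Computing the arc for the tip.

```bash
python3 - <<'E'
import numpy as np
th=np.radians(np.r_[0:60.1:3,61.5:75:1.5])
x=-20-47*np.cos(th)+155*np.sin(th); z=16-27+47*np.sin(th)+155*np.cos(th)
dx=np.diff(x)/20;dz=-np.diff(z)/20
for k in range(0,len(dx),5): print(np.degrees(th[k]).round(1),"TCP",x[k].round(1),z[k].round(1),[(round(a,2),0,round(b,2)) for a,b in zip(dx[k:k+5],dz[k:k+5])])
E
```

```text
0.0 TCP -67.0 144.0 [(np.float64(0.41), 0, np.float64(-0.11)), (np.float64(0.41), 0, np.float64(-0.09)), (np.float64(0.42), 0, np.float64(-0.07)), (np.float64(0.42), 0, np.float64(-0.05)), (np.float64(0.42), 0, np.float64(-0.02))]
15.0 TCP -25.3 150.9 [(np.float64(0.42), 0, np.float64(-0.0)), (np.float64(0.42), 0, np.float64(0.02)), (np.float64(0.42), 0, np.float64(0.04)), (np.float64(0.42), 0, np.float64(0.06)), (np.float64(0.42), 0, np.float64(0.09))]
30.0 TCP 16.8 146.7 [(np.float64(0.41), 0, np.float64(0.11)), (np.float64(0.4), 0, np.float64(0.13)), (np.float64(0.4), 0, np.float64(0.15)), (np.float64(0.39), 0, np.float64(0.17)), (np.float64(0.38), 0, np.float64(0.19))]
45.0 TCP 56.4 131.8 [(np.float64(0.37), 0, np.float64(0.21)), (np.float64(0.36), 0, np.float64(0.23)), (np.float64(0.34), 0, np.float64(0.25)), (np.float64(0.33), 0, np.float64(0.26)), (np.float64(0.32), 0, np.float64(0.28))]
60.0 TCP 90.7 107.2 [(np.float64(0.15), 0, np.float64(0.15)), (np.float64(0.15), 0, np.float64(0.15)), (np.float64(0.14), 0, np.float64(0.15)), (np.float64(0.14), 0, np.float64(0.16)), (np.float64(0.14), 0, np.float64(0.16))]
67.5 TCP 105.2 91.7 [(np.float64(0.13), 0, np.float64(0.17)), (np.float64(0.13), 0, np.float64(0.17)), (np.float64(0.12), 0, np.float64(0.17)), (np.float64(0.12), 0, np.float64(0.18))]
```

{"fn": "drive_tool", "kwargs": {"travel": [[1,0,0.17],[1,0,0],[0.8,0,0],[0.5,0,0],[0.3,0,0]], "spin": [0,0,0,0,0], "hand": [0,0,0,0,0]}}

```text
time_s: 18.48
ee_pos: [0.5992, -0.0946, 0.1426]
tcp_rot: [[0.059, 0.998, 0.0], [0.998, -0.059, 0.0], [0.0, 0.0, -1.0]]
ft_force: [0.2, -0.9, 0.3]
width: 0.0003
```

```bash
python3 goto.py -67 -13 144
```

```text
t 18.48 pos [ 0.5992 -0.0946  0.1426] jig mm -69.8 -12.9 z 142.6 yaw-jig deg 0.01 tilt [ 0.  0. -1.] F [ 0.2 -0.9  0.3] w 0.0
tool-units [ 0.14  0.   -0.07]
```

Start tipping slowly, with the first rows making contact.

{"fn": "drive_tool", "kwargs": {"travel": [[0.15,0,-0.07],[0.2,0,-0.05],[0.3,0,-0.08],[0.3,0,-0.07],[0.42,0,-0.07]], "spin": [0,0,0,0,0], "hand": [0,0,0,0,0]}}

```text
time_s: 19.1
ee_pos: [0.6008, -0.0677, 0.1495]
tcp_rot: [[0.06, 0.998, 0.0], [0.998, -0.06, -0.0], [-0.0, 0.0, -1.0]]
ft_force: [-0.5, -1.6, -1.2]
width: 0.0008
```

```bash
python3 goto.py -25.3 -13 150.9; python3 - <<'E'
from h import *
a=camera("side")
x=cv2.resize(a["pixels"][150:280,190:300],None,fx=5,fy=4.6,interpolation=cv2.INTER_CUBIC)
cv2.imwrite("pics/s7.png",x[:600,...,::-1])
E
```

```text
t 19.1 pos [ 0.6008 -0.0677  0.1495] jig mm -43.0 -12.9 z 149.5 yaw-jig deg -0.04 tilt [ 0. -0. -1.] F [-0.5 -1.6 -1.2] w 0.001
tool-units [ 0.88  0.01 -0.07]
```

View pics/s7.png

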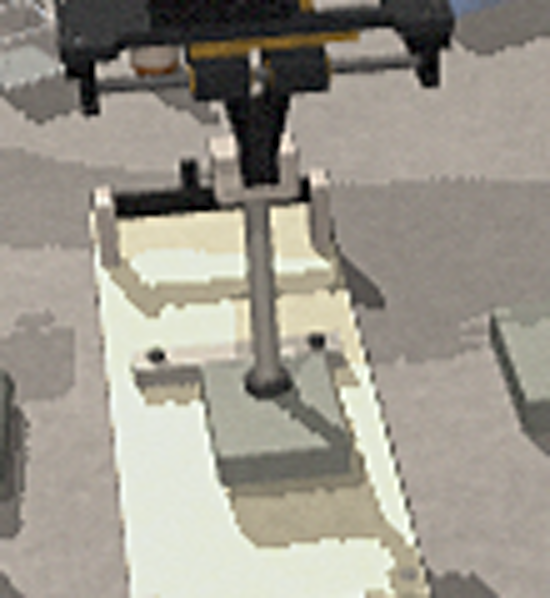

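The finger tip (260,182) is on the head's back face and the tail has lifted a few degrees with toe at the bar. Continue the arc.

{"fn": "drive_tool", "kwargs": {"travel": [[0.44,0,-0.03],[0.42,0,-0.03],[0.42,0,0],[0.42,0,0.02],[0.42,0,0.04]], "spin": [0,0,0,0,0], "hand": [0,0,0,0,0]}}

```text
time_s: 19.77
ee_pos: [0.6035, -0.025, 0.1494]
tcp_rot: [[0.06, 0.998, 0.0], [0.998, -0.06, 0.0], [0.0, 0.0, -1.0]]
ft_force: [0.4, -1.9, 0.6]
width: 0.0004
```

```bash
python3 goto.py -0.1 -13 150
```

```text
t 19.77 pos [ 0.6035 -0.025   0.1494] jig mm -0.1 -13.0 z 149.4 yaw-jig deg -0.02 tilt [ 0.  0. -1.] F [ 0.4 -1.9  0.6] w 0.0
tool-units [ 0.    0.   -0.03]
```

At θ≈24°, exactly on the arc.

{"fn": "drive_tool", "kwargs": {"travel": [[0.42,0,0.06],[0.42,0,0.07],[0.41,0,0.11],[0.4,0,0.13],[0.4,0,0.15]], "spin": [0,0,0,0,0], "hand": [0,0,0,0,0]}}

```text
time_s: 20.4
ee_pos: [0.6059, 0.0159, 0.1389]
tcp_rot: [[0.06, 0.998, 0.0], [0.998, -0.06, 0.0], [0.0, 0.0, -1.0]]
ft_force: [0.3, -0.8, 1.2]
width: 0.0003
```

{"fn": "drive_tool", "kwargs": {"travel": [[0.39,0,0.17],[0.38,0,0.19],[0.37,0,0.21],[0.36,0,0.23],[0.34,0,0.25]], "spin": [0,0,0,0,0], "hand": [0,0,0,0,0]}}

```text
time_s: 21.02
ee_pos: [0.608, 0.0526, 0.1176]
tcp_rot: [[0.06, 0.998, -0.0], [0.998, -0.06, 0.0], [0.0, -0.0, -1.0]]
ft_force: [0.6, 0.7, 2.5]
width: 0.0004
```

```bash
python3 goto.py 77.8 -13 118; python3 - <<'E'
from h import *
a=camera("side")
x=cv2.resize(a["pixels"][150:280,190:300],None,fx=5,fy=4.6,interpolation=cv2.INTER_CUBIC)
cv2.imwrite("pics/s8.png",x[:600,...,::-1])
E
```

```text
t 21.02 pos [0.608  0.0526 0.1176] jig mm 77.6 -12.9 z 117.6 yaw-jig deg -0.02 tilt [-0.  0. -1.] F [0.6 0.7 2.5] w 0.0
tool-units [ 0.01  0.   -0.02]
```

View pics/s8.png

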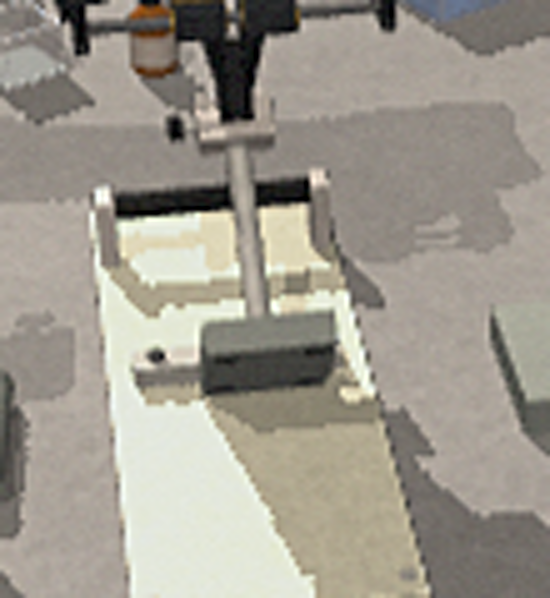

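Tilt ≈54°, toe still at the bar, tip on the head (235,120). Slow down for the balance point.

{"fn": "drive_tool", "kwargs": {"travel": [[0.17,0,0.13],[0.17,0,0.13],[0.16,0,0.14],[0.16,0,0.14],[0.15,0,0.15]], "spin": [0,0,0,0,0], "hand": [0,0,0,0,0]}}

```text
time_s: 21.7
ee_pos: [0.609, 0.0684, 0.104]
tcp_rot: [[0.06, 0.998, -0.0], [0.998, -0.06, 0.0], [0.0, -0.0, -1.0]]
ft_force: [-0.2, -1.0, 1.0]
width: 0.0002
```

{"fn": "drive_tool", "kwargs": {"travel": [[0.1,0,0.1],[0.1,0,0.1],[0.1,0,0.1],[0.1,0,0.11],[0.09,0,0.11]], "spin": [0,0,0,0,0], "hand": [0,0,0,0,0]}}

```text
time_s: 22.32
ee_pos: [0.6096, 0.0781, 0.0937]
tcp_rot: [[0.06, 0.998, 0.0], [0.998, -0.06, 0.0], [0.0, 0.0, -1.0]]
ft_force: [0.2, -0.4, 1.2]
width: 0.0005
```

```bash
python3 goto.py 102.5 -13 95
```

```text
t 22.32 pos [0.6096 0.0781 0.0937] jig mm 103.1 -13.0 z 93.7 yaw-jig deg -0.02 tilt [ 0.  0. -1.] F [ 0.2 -0.4  1.2] w 0.001
tool-units [-0.03  0.   -0.07]
```

{"fn": "drive_tool", "kwargs": {"travel": [[0.08,0,0.1],[0.08,0,0.1],[0.08,0,0.1],[0.07,0,0.1],[0.07,0,0.1]], "spin": [0,0,0,0,0], "hand": [0,0,0,0,0]}}

```text
time_s: 22.95
ee_pos: [0.61, 0.0856, 0.0837]
tcp_rot: [[0.06, 0.998, -0.0], [0.998, -0.06, 0.0], [0.0, -0.0, -1.0]]
ft_force: [0.1, 0.2, 0.1]
width: 0.0006
```

```bash
python3 goto.py; python3 - <<'E'
from h import *
a=camera("side")
x=cv2.resize(a["pixels"][150:280,190:300],None,fx=5,fy=4.6,interpolation=cv2.INTER_CUBIC)
cv2.imwrite("pics/s9.png",x[:600,...,::-1])
E
```

```text
t 22.95 pos [0.61   0.0856 0.0837] jig mm 110.7 -12.9 z 83.7 yaw-jig deg -0.02 tilt [-0.  0. -1.] F [0.1 0.2 0.1] w 0.001
```

View pics/s9.png

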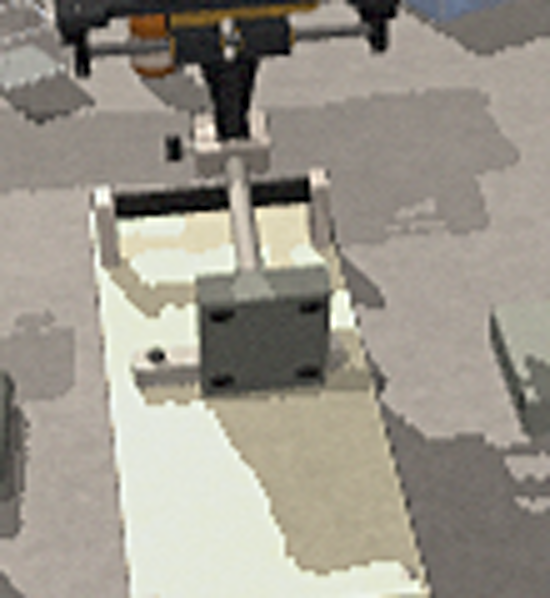

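About 70° and contact force vanishing, i.e. at/over balance. A little further, then hold.

{"fn": "drive_tool", "kwargs": {"travel": [[0.06,0,0.1],[0.06,0,0.1],[0.06,0,0.1],[0,0,0],[0,0,0]], "spin": [0,0,0,0,0], "hand": [0,0,0,0,0]}}

```text
time_s: 23.62
ee_pos: [0.6103, 0.089, 0.0779]
tcp_rot: [[0.06, 0.998, 0.0], [0.998, -0.06, 0.0], [0.0, 0.0, -1.0]]
ft_force: [-0.5, 0.4, 0.2]
width: 0.0004
```

{"fn": "drive_tool", "kwargs": {"travel": [[0,0,-1],[0,0,-1],[0,0,-1],[0,0,-1],[0,0,-1]], "spin": [0,0,0,0,0], "hand": [0,0,0,0,0]}}

```text
time_s: 24.25
ee_pos: [0.6105, 0.0891, 0.18]
tcp_rot: [[0.06, 0.998, 0.001], [0.998, -0.06, 0.001], [0.001, 0.001, -1.0]]
ft_force: [1.1, -0.1, -0.2]
width: 0.0007
```

```bash
python3 goto.py; python3 - <<'E'
from fit import *
a=camera("side")
x=cv2.resize(a["pixels"][150:280,190:300],None,fx=5,fy=4.6,interpolation=cv2.INTER_CUBIC)
J=[.5905,-.0241,1.5111]
for d in(75,80,85):
    t=np.radians(d);P=[]
    for (u,y,z) in[(-105,35,0),(-105,-35,0),(-105,35,20),(-105,-35,20),(0,35,0),(0,-35,0),(-47,22,150),(-47,-22,150),(-47,22,180),(-47,-22,180)]:
        X,Z=u,z-10;P.append((-10+X*np.cos(t)+Z*np.sin(t),y-12.8,16-X*np.sin(t)+Z*np.cos(t)))
    q=(proj(a,pts(J,P))-[190,150])*[5,4.6]
    print(d,q.round().astype(int).tolist())
cv2.imwrite("pics/s10.png",x[:600,...,::-1])
E
```

```text
t 24.25 pos [0.6105 0.0891 0.18  ] jig mm 114.2 -13.2 z 180.0 yaw-jig deg -0.03 tilt [ 0.001  0.001 -1.   ] F [ 1.1 -0.1 -0.2] w 0.001
75 [[197, 285], [328, 273], [193, 258], [323, 246], [202, 393], [325, 380], [194, 159], [268, 152], [189, 125], [262, 119]]
80 [[195, 272], [326, 260], [191, 248], [320, 236], [202, 392], [325, 379], [194, 168], [267, 161], [189, 137], [261, 130]]
85 [[193, 260], [323, 248], [190, 238], [318, 227], [202, 391], [325, 378], [194, 178], [267, 171], [189, 150], [261, 144]]
```

Picture limit reached; I'll measure the final pose numerically.

```bash
python3 - <<'E'
from fit import *
from scipy.optimize import least_squares
J=[.5905,-.0241,1.5111]
a=camera("side")
for q in regions_of(a,"stand"):print(q["conf"],np.round(q["box"],1))
def P3(t,L,tx=-10):
    return pts(J,[(tx+u*np.cos(t)+(z-10)*np.sin(t),y-12.8,16-u*np.sin(t)+(z-10)*np.cos(t)) for u,y,z in L])
for d in(67,70,75,78,80,82,85):
    t=np.radians(d)
    print(d,"tail-under/tail-top/toe-under(z0) rows at y=±20",proj(a,P3(t,[(-105,20,0),(-105,20,20),(0,20,0),(-105,-20,0),(-105,-20,20),(0,-20,0)])).round(1).tolist(),"head back low edge",proj(a,P3(t,[(-47,-15,150)])).round(1).tolist())
g=a["pixels"].astype(int).sum(2)
for c in(234,235,250,251):print(c,"rows195-240",g[195:240,c].tolist())
b=camera("top")
for q in regions_of(b,"stand"):print("top",q["conf"],np.round(q["box"],1))
E
```

```text
0.94 [224.9 173.3  29.5  64.9]
0.58 [129.5 167.4  61.2  96.5]
0.55 [289.  151.9  59.   92.6]
67 tail-under/tail-top/toe-under(z0) rows at y=±20 [[235.7, 216.2], [234.9, 209.8], [235.6, 235.0], [250.8, 214.7], [249.8, 208.2], [249.7, 233.5]] head back low edge [[241.6, 180.9]]
70 tail-under/tail-top/toe-under(z0) rows at y=±20 [[235.5, 214.4], [234.6, 208.1], [235.6, 234.9], [250.5, 212.8], [249.5, 206.6], [249.7, 233.4]] head back low edge [[241.4, 181.7]]
75 tail-under/tail-top/toe-under(z0) rows at y=±20 [[235.1, 211.4], [234.2, 205.6], [235.6, 234.8], [250.1, 209.8], [249.0, 204.1], [249.7, 233.2]] head back low edge [[241.3, 183.3]]
78 tail-under/tail-top/toe-under(z0) rows at y=±20 [[234.8, 209.7], [234.0, 204.2], [235.6, 234.7], [249.8, 208.2], [248.8, 202.7], [249.7, 233.1]] head back low edge [[241.2, 184.4]]
80 tail-under/tail-top/toe-under(z0) rows at y=±20 [[234.7, 208.6], [233.8, 203.3], [235.6, 234.6], [249.6, 207.1], [248.6, 201.8], [249.7, 233.0]] head back low edge [[241.1, 185.2]]
82 tail-under/tail-top/toe-under(z0) rows at y=±20 [[234.5, 207.5], [233.7, 202.5], [23
[... 603 characters left out ...]
0, 451, 459, 465, 466, 440, 293, 183, 96, 70, 106, 212, 215, 218, 221, 219, 220, 223, 224, 224, 219, 228, 234, 148, 53, 101, 201, 247, 456, 505, 498, 503]
250 rows195-240 [712, 729, 658, 630, 630, 642, 635, 670, 683, 684, 696, 544, 429, 454, 449, 458, 471, 353, 241, 186, 75, 92, 202, 224, 237, 236, 233, 222, 234, 214, 231, 222, 217, 232, 175, 84, 30, 170, 202, 329, 479, 507, 498, 499, 503]
251 rows195-240 [519, 541, 493, 479, 538, 553, 626, 700, 710, 690, 704, 556, 434, 437, 449, 456, 475, 325, 220, 148, 41, 78, 205, 237, 222, 208, 215, 221, 219, 235, 212, 217, 229, 246, 161, 70, 38, 195, 228, 339, 471, 506, 492, 484, 501]
top 0.85 [244.8 119.5  26.8  43.8]
top 0.56 [223.1 191.1  36.9  17.6]
```

```bash
python3 - <<'E'
from h import *
def edge(g,c,lo,hi,thr,up):
    v=g[lo:hi,c].astype(float);
    i=np.where((v[:-1]>thr)&(v[1:]<=thr))[0]
    return lo+i[0]+(v[i[0]]-thr)/(v[i[0]]-v[i[0]+1]) if len(i) else None
old=cv2.imread("pics/s10.png").astype(int).sum(2)  # scaled crop
old9=cv2.imread("pics/s9.png").astype(int).sum(2)
for n,o in(("s9",old9),("s10",old)):
    print(n,[(np.where(o[200:330,int((c-190)*5+2)]<330)[0][0]+200)/4.6+150 for c in(234,250)])
for i in range(3):
    a=camera("side");g=a["pixels"].astype(int).sum(2)
    print(observe()["time_s"],[edge(g,c,203,225,330,0) for c in(234,235,250,251)])
# head/post: light head rows in col 238..
print([g[170:200,c].tolist() for c in(230,243)])
E
```

```text
s9 [np.float64(193.47826086956522), np.float64(193.47826086956522)]
s10 [np.float64(193.47826086956522), np.float64(193.47826086956522)]
24.55 [np.float64(213.82781456953643), np.float64(213.76351351351352), np.float64(212.21848739495798), np.float64(211.9731543624161)]
24.6 [np.float64(213.77439024390245), np.float64(213.7748344370861), np.float64(212.25), np.float64(212.01680672268907)]
24.65 [np.float64(213.81506849315068), np.float64(213.80128205128204), np.float64(212.15740740740742), np.float64(211.99290780141843)]
[[311, 276, 239, 258, 226, 300, 629, 680, 661, 663, 663, 662, 694, 547, 341, 297, 314, 299, 300, 351, 227, 81, 64, 80, 79, 2, 659, 714, 683, 682], [436, 398, 406, 397, 389, 391, 332, 259, 325, 378, 519, 686, 487, 276, 287, 315, 324, 322, 423, 289, 69, 77, 35, 72, 131, 570, 700, 654, 611, 623]]
```

The stand rests stationary at roughly 72°: toe friction holds it just past balance. I'll lower the finger again and keep following the arc down to ~80°.

{"fn": "drive_tool", "kwargs": {"travel": [[0,0,1],[0,0,1],[0,0,1],[0,0,1],[0,0,0.8]], "spin": [0,0,0,0,0], "hand": [0,0,0,0,0]}}

```text
time_s: 25.28
ee_pos: [0.61, 0.0891, 0.0804]
tcp_rot: [[0.06, 0.998, -0.001], [0.998, -0.06, -0.0], [-0.0, -0.001, -1.0]]
ft_force: [1.1, -0.2, 0.1]
width: 0.0008
```

{"fn": "drive_tool", "kwargs": {"travel": [[0,0,0.15],[0.03,0,0.12],[0.05,0,0.12],[0.05,0,0.12],[0.05,0,0.12]], "spin": [0,0,0,0,0], "hand": [0,0,0,0,0]}}

```text
time_s: 25.9
ee_pos: [0.6106, 0.0929, 0.0693]
tcp_rot: [[0.06, 0.998, 0.0], [0.998, -0.06, 0.0], [0.0, 0.0, -1.0]]
ft_force: [-0.6, 1.0, -1.2]
width: 0.0004
```

```bash
cat > tilt.py <<'E'
from fit import *
J=[.5905,-.0241,1.5111]
a=camera("side");g=a["pixels"].astype(int).sum(2)
for c in(234,250):
    print(c,g[198:220,c].tolist())
print(230,g[170:196,230].tolist())
E
python3 goto.py 124.4 -13 62;python3 tilt.py
```

```text
t 25.9 pos [0.6106 0.0929 0.0693] jig mm 118.0 -13.1 z 69.3 yaw-jig deg -0.02 tilt [ 0.  0. -1.] F [-0.6  1.  -1.2] w 0.0
tool-units [ 0.32 -0.01  0.37]
234 [630, 633, 618, 622, 625, 672, 688, 703, 566, 446, 479, 474, 474, 511, 355, 209, 106, 54, 44, 211, 238, 228]
250 [645, 645, 643, 639, 617, 688, 637, 421, 356, 358, 364, 366, 301, 244, 190, 98, 47, 166, 222, 234, 234, 236]
230 [329, 368, 363, 303, 262, 237, 215, 482, 573, 574, 572, 652, 619, 590, 525, 379, 323, 306, 322, 331, 319, 205, 70, 84, 76, 2]
```

{"fn": "drive_tool", "kwargs": {"travel": [[0.05,0,0.1],[0.05,0,0.1],[0.05,0,0.1],[0.05,0,0.1],[0,0,0]], "spin": [0,0,0,0,0], "hand": [0,0,0,0,0]}}

```text
time_s: 26.58
ee_pos: [0.6106, 0.0968, 0.061]
tcp_rot: [[0.06, 0.998, -0.0], [0.998, -0.06, 0.0], [-0.0, -0.0, -1.0]]
ft_force: [-0.1, -0.2, -0.6]
width: 0.0002
```

```bash
python3 goto.py 124.4 -13 62;python3 tilt.py
```

```text
t 26.57 pos [0.6106 0.0968 0.061 ] jig mm 121.9 -12.8 z 61.0 yaw-jig deg -0.02 tilt [-0.  0. -1.] F [-0.1 -0.2 -0.6] w 0.0
tool-units [ 0.13  0.01 -0.05]
234 [646, 635, 627, 632, 648, 538, 471, 491, 492, 505, 395, 272, 220, 138, 33, 60, 227, 256, 259, 257, 255, 250]
250 [641, 641, 664, 577, 394, 333, 348, 371, 321, 266, 239, 146, 50, 58, 159, 262, 259, 265, 255, 251, 240, 259]
230 [176, 203, 319, 314, 286, 263, 234, 388, 427, 403, 483, 582, 615, 602, 682, 654, 624, 440, 327, 354, 354, 371, 392, 440, 269, 0]
```

Edges now match the 80° model. A small further push to feel for the rest.

{"fn": "drive_tool", "kwargs": {"travel": [[0.02,0,0.06],[0.02,0,0.06],[0.02,0,0.06],[0,0,0],[0,0,0]], "spin": [0,0,0,0,0], "hand": [0,0,0,0,0]}}

```text
time_s: 27.25
ee_pos: [0.6108, 0.0979, 0.0576]
tcp_rot: [[0.06, 0.998, -0.0], [0.998, -0.06, 0.0], [0.0, -0.0, -1.0]]
ft_force: [0.0, -0.4, -0.1]
width: 0.0001
```

```bash
python3 goto.py;python3 tilt.py
```

```text
t 27.25 pos [0.6108 0.0979 0.0576] jig mm 123.0 -13.0 z 57.6 yaw-jig deg -0.02 tilt [-0.  0. -1.] F [ 0.  -0.4 -0.1] w 0.0
234 [639, 641, 627, 630, 648, 543, 475, 491, 499, 513, 393, 270, 240, 130, 45, 39, 223, 258, 257, 242, 245, 261]
250 [641, 635, 664, 573, 396, 352, 346, 356, 314, 272, 233, 155, 5, 51, 184, 250, 257, 264, 248, 245, 245, 256]
230 [104, 189, 252, 290, 280, 259, 251, 375, 418, 410, 485, 588, 611, 609, 674, 647, 631, 456, 322, 357, 360, 366, 372, 441, 267, 0]
```

The stand did not move and there is no finger force: it is lying on the rest. Raise clear and check.

{"fn": "drive_tool", "kwargs": {"travel": [[-0.1,0,-0.5],[0,0,-1],[0,0,-1],[0,0,-1],[0,0,-1]], "spin": [0,0,0,0,0], "hand": [0,0,0,0,0]}}

```text
time_s: 27.92
ee_pos: [0.6108, 0.096, 0.1495]
tcp_rot: [[0.06, 0.998, 0.001], [0.998, -0.06, 0.0], [0.001, 0.001, -1.0]]
ft_force: [-0.1, -0.3, 0.3]
width: 0.0003
```

{"fn": "drive_tool", "kwargs": {"travel": [[0,0,-1],[0,0,-1],[0,0,-0.5],[0,0,0],[0,0,0]], "spin": [0,0,0,0,0], "hand": [0,0,0,0,0]}}

```text
time_s: 28.55
ee_pos: [0.6103, 0.0959, 0.1969]
tcp_rot: [[0.06, 0.998, -0.001], [0.998, -0.06, -0.0], [-0.0, -0.001, -1.0]]
ft_force: [-0.1, -0.0, 0.3]
width: 0.0003
```

```bash
python3 goto.py;python3 tilt.py; python3 - <<'E'
from fit import *
J=[.5905,-.0241,1.5111]
a=camera("side");g=a["pixels"].astype(int).sum(2)
def P3(t,L,tx=-10):
    return pts(J,[(tx+u*np.cos(t)+(z-10)*np.sin(t),y-12.8,16-u*np.sin(t)+(z-10)*np.cos(t)) for u,y,z in L])
for d in(75,78,80,82,84):
  for tx in(-10,-16,-22):
    t=np.radians(d);r=proj(a,P3(t,[(-105,20,20),(-105,20,0),(0,20,0),(-47,20,150),(-47,20,180)],tx));print(d,tx,r[:,1].round(1),r[3:,0].round(1))
for c in(235,):print(g[228:240,c].tolist())
for n in["cell","oil","eyepiece"]:
    for q in regions_of(a,n)[:1]:print(n,q["conf"],np.round(q["box"],1))
E
```

```text
t 28.55 pos [0.6103 0.0959 0.1969] jig mm 121.0 -12.6 z 196.9 yaw-jig deg -0.02 tilt [-0.001 -0.    -1.   ] F [-0.1 -0.   0.3] w 0.0
234 [658, 684, 657, 624, 645, 540, 475, 484, 487, 509, 385, 273, 218, 133, 66, 51, 200, 272, 245, 250, 246, 259]
250 [665, 630, 644, 625, 512, 465, 468, 487, 404, 291, 216, 150, 40, 38, 181, 247, 254, 246, 246, 254, 244, 242]
230 [264, 227, 249, 259, 260, 249, 233, 371, 410, 391, 492, 657, 688, 683, 679, 679, 710, 485, 326, 351, 346, 371, 363, 440, 263, 0]
75 -10 [205.6 211.4 234.8 184.4 177.1] [229.5 228.4]
75 -16 [206.9 212.7 236.1 185.5 178.1] [229.7 228.6]
75 -22 [208.2 214.1 237.5 186.6 179.2] [229.9 228.8]
78 -10 [204.2 209.7 234.7 185.6 178.6] [229.5 228.4]
78 -16 [205.5 211.  236.  186.6 179.6] [229.7 228.6]
78 -22 [206.8 212.3 237.4 187.7 180.7] [229.9 228.8]
80 -10 [203.3 208.6 234.6 186.4 179.7] [229.5 228.4]
80 -16 [204.6 209.9 235.9 187.4 180.7] [229.7 228.6]
80 -22 [205.9 211.2 237.3 188.5 181.8] [229.9 228.8]
82 -10 [202.5 207.5 234.5 187.2 180.8] [229.5 228.4]
82 -16 [203.7 208.9 235.8 188.3 181.8] [229.7 228.6]
82 -22 [205.  210.2 237.2 189.4 182.9] [229.9 228.8]
84 -10 [201.7 206.5 234.4 188.1 181.9] [229.5 228.5]
84 -16 [202.9 207.8 235.8 189.2 183. ] [229.7 228.7]
84 -22 [204.2 209.1 237.1 190.3 184. ] [229.9 228.8]
[261, 225, 128, 31, 111, 221, 229, 258, 443, 500, 489, 504]
cell 0.58 [182.4 150.7  21.4  20.2]
oil 0.72 [215.7 145.2   8.5  23.5]
```

Everything is consistent: tilt about 81°, toe 10–13 mm from the stop face, robot clear, box and bottle where they were. Handing in.

```bash
python3 -c "
from rig import sign_off
print(sign_off())"
```

```text
the job is handed in; nothing more can be done
None
```

I pushed the small stand on the jig board about 23 mm until its toe met the stop bar, tipped it by its head along the toe arc, and handed the job in at about 29 s. `sign_off()` gives no verdict.

**Last checks:**
- **Tilt:** the foot and head edges in the side image fit a tilt of about 81°.
- **Toe:** its axis is about 10–13 mm from the stop face (limit 20 mm).
- **Stillness:** the stand did not move between pictures taken before and after I withdrew the finger. The finger is clear of it, with near-zero force.
- **Sideways position:** I did not re-measure this after tipping. Before tipping, the stand's centre line was about 13 mm to the robot's far side of the jig's middle.
- **Bystanders:** the box and bottle are where they were to within detection noise. The eyepiece was not detected in the last picture, but the arm never came near it.

**What went wrong on the way:**
- **Finger height:** the finger tips sat about 27 mm higher than the reported tool position. My first push passed over the foot without touching anything, so I corrected the height before the real push.
- **Fall past balance:** after the expected balance point the stand did not fall by itself. It stopped at about 72–75°, and I guided it the rest of the way onto the rest.
- **Picture limit:** I used all 12 picture views before the end, so the final checks are from image measurements, not a viewed picture.

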